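# Clear the tin and start the site power unit

### The job

Slide the flat tin off the control keys, leaving it standing upright on top of the yellow power unit with all four keys uncovered, and do not shift the two little bottles or the bucket. Then start the unit: press right down, one at a time and letting each come back up before the next, the white key, then the blue key, and last the green key, which you hold down for about two seconds before letting go. Never press the red stop key.

Things in the scene. Friction and masses are not known exactly. Their poses are not given: they have to be found in the camera images.
- unit: Fixed yellow power unit, a box 260 (x) x 400 (y) x 160 mm high; origin at the centre of its underside; its x axis points away from the robot at yaw 0, y along its length. Its top is a flat grey deck, 160 mm above the origin, with a black rubber lip 6 mm wide and 6 mm high round the edge. The tin fits on the deck beyond the key well, between the two bottles; the strip near the robot is too narrow.
- key_well (a point): Centre, at deck level, of the key well: a rectangular recess in the deck 48 mm (unit's x) x 190 mm (unit's y), 25 mm deep, centred 30 mm nearer the robot (-x) than the unit's centre; axes as the unit. Four keys stand in it in a row along y, at -69, -23, +23 and +69 mm; which colour stands where changes. It is narrow enough for the tin to slide across without dropping in.
- tin: Loose flat round tin, 100 mm in diameter and 34 mm high, about 0.3 kg, brass lid with a green and paper label; too wide to grasp. Origin at the centre of its underside, z up. It starts standing on the deck across the key well, over one or more keys.
- key_white_top (a point): Centre of the top face of the white key (26 mm diameter, in a black collar of 42 mm); z up. Released it lies 3 mm below the deck, 157 mm above the unit's underside; it moves down with the key.
- key_blue_top (a point): Centre of the top face of the blue key (26 mm diameter, in a black collar of 42 mm); z up. Released it lies 3 mm below the deck, 157 mm above the unit's underside; it moves down with the key.
- key_green_top (a point): Centre of the top face of the green key (26 mm diameter, in a black collar of 42 mm); z up. Released it lies 3 mm below the deck, 157 mm above the unit's underside; it moves down with the key.
- key_red_top (a point): Centre of the top face of the red key (26 mm diameter, in a black collar of 42 mm); z up. Released it lies 3 mm below the deck, 157 mm above the unit's underside; it moves down with the key.
- key_white (a joint): Travel of the white key: 0 released, 0.006 m fully down (counts as pressed beyond 0.0045). Spring: starts to move at 1.5 N, fully down at 5 N; springs back when let go.
- key_blue (a joint): Travel of the blue key: 0 released, 0.006 m fully down (counts as pressed beyond 0.0045). Spring: starts to move at 1.5 N, fully down at 5 N; springs back when let go.
- key_green (a joint): Travel of the green key: 0 released, 0.006 m fully down (counts as pressed beyond 0.0045). Spring: starts to move at 1.5 N, fully down at 5 N; springs back when let go.
- key_red (a joint): Travel of the red key: 0 released, 0.006 m fully down (counts as pressed beyond 0.0045). Spring: starts to move at 1.5 N, fully down at 5 N; springs back when let go. This is the stop key: leave it alone.
- amber_bottle: Loose small amber glass jar with a black cap, 40 mm in diameter, 58 mm high, standing on the deck near one far corner of the unit (about x = +50, y = + or -155 mm of the unit); origin at the centre of its underside. Leave alone.
- blue_bottle: Loose small square blue bottle with a black cap, 36 x 36 mm, 57 mm high, standing near the other far corner of the deck; origin at the centre of its underside. Leave alone.
- bucket: Loose white plastic bucket with brushes in it, 170 mm across the rim, 160 mm high (handles to 230 mm), on the bench to the right of the unit; origin at the centre of its underside. Leave alone.
Mind the look-alikes: they are no part of the job. Leave any pink look-alike of the tin alone.

How it is judged:
On the way, in this order (a step that is already met when the one before it is completed fails the run):
1. the tin stands on the unit's deck, clear of all four keys (horizontal distance between tin and key_white_top above 0.058 m and horizontal distance between tin and key_blue_top above 0.058 m and horizontal distance between tin and key_green_top above 0.058 m and horizontal distance between tin and key_red_top above 0.058 m and z of tin in the frame of unit between 0.155 and 0.168 m and angle between tin's own z axis and vertical below 0.1 rad), for 0.2 s.
2. the white key is pressed down alone (value of joint key_white above 0.0045 m and value of joint each of key_blue, key_green, key_red below 0.002 m), for 0.1 s.
3. then the blue key is pressed down alone (value of joint key_blue above 0.0045 m and value of joint each of key_white, key_green, key_red below 0.002 m), for 0.1 s.
4. then the green key is held down alone for 1.5 s (value of joint key_green above 0.0045 m and value of joint each of key_white, key_blue, key_red below 0.002 m), for 1.5 s.
At the end, for the whole second after the job is handed in: The tin stands still and upright (within 0.1 rad) on the unit's deck, its centre more than 58 mm horizontally from each key's centre, and all four keys are back up (travel under 1.5 mm) (all of step 1 and value of joint each of key_white, key_blue, key_green, key_red below 0.0015 m and linear speed of tin below 0.02 m/s); the robot touches nothing.
It fails at once if the red stop key is pressed (beyond 2.5 mm) (value of joint key_red above 0.0025 m).
It fails at once if two keys are down at once (beyond 2.5 mm) (value of joint each of key_white, key_blue above 0.0025 m or value of joint each of key_white, key_green above 0.0025 m or value of joint each of key_blue, key_green above 0.0025 m).
It fails at once if a bottle or the bucket is moved more than 20 mm or knocked over (distance of any of amber_bottle, blue_bottle, bucket from where it was at the start of the episode above 0.02 m or angle between any of amber_bottle, blue_bottle, bucket's own z axis and vertical above 0.4 rad).
It also fails if it takes over 45 s, if anything falls off the work surface, if the arm or the gripper's body presses on something with over 40 N, if the wrist force passes 120 N, or if a joint passes its speed limit or range.

### The arm

A 7-joint arm with a two-finger parallel gripper is mounted at the origin on the work surface. World frame = base frame: x ahead of the robot, y to its left, z up, the work surface at z = 0. Lengths are in m, angles in rad, forces in N, time in s.
With the tool pointing down it reaches from about 0.425 to 0.825 m from the base axis. Payload 3.6 kg.
Tool frame: the origin (TCP) lies midway between the tips of the shut fingers; the grasp point (between the pads) lies env.pinch_z behind it (env.pinch_z is the distance from the TCP to the grasp point, in m); z points along the fingers, y is the line along which they close (so a half turn about z gives the same grasp; the last joint's range is limited). The gripper opens to 85 mm and grips with 20 to 120 N. Pads are 22 mm wide; open, the fingers measure 114 mm over their backs; the gripper's body (76 mm by 85 mm) begins 54 mm behind the grasp point. The pads swing forward as they close: fully open they stand 13 mm farther back than shut.
Start: joints at [-1.272, 0.615, -0.013, 1.423, 0.008, 1.103, -0.04], TCP at [0.207, 0.616, 0.231] pointing down, gripper open.
Joint ranges: [-3.12, 3.12], [-0.3, 2.06], [-1.34, 1.32], [0.26, 2.42], [-1.36, 4.5], [0.01, 1.98], [-2.84, 2.84]. Speed limits (rad/s): [2.79, 2.79, 3.14, 3.14, 3.14, 3.14, 3.14].

### API

Orientations are given as a rotation vector (axis times angle).
In Python, from rig import env gives the robot as it stands.
- The arm moves only by the tool drive_tool, never from a script. Its argument "motion" is one flat list of numbers, 6 for each row, row after row: the shift along the tool's x, y, z in mm, then the turn, a rotation vector about the tool's x, y, z in rad. In form: [dx, dy, dz, wx, wy, wz, dx, dy, dz, wx, wy, wz, ...]. A call has 1 to 8 rows; each row is the pose to reach, as a shift and turn from the pose commanded when the call began, along the tool's axes at that moment; what a row does not reach only later rows make up. A row lasts 1/12 s, in which the tool goes at most 41.7 mm and 7.16 degrees, less where a joint would pass 70% of its speed; a pose out of reach is approached as far as the arm can. A call with a gripper value outside its range is refused whole. "hand" is the finger opening in mm, from 0 to 85.4, set as the call begins (left out, the last holds). The fingers move at their own pace and stop on an object; "force" is the grip in N (left out, the last holds). Time passes only in rows, so rows that repeat a pose let the fingers close. It gives the time, the measured TCP pose, the force, the opening and the grip force at its end, in the units of the state.
- env.read_state(): the state, without advancing time (a new reading comes with each control period).
- env.read_camera(name): name is "scene" or "top" or "wrist"; returns the picture (384x512x3 uint8, blue, green, red); there is no depth.
- env.calibration(name): a dict with "fx", "fy", "cx", "cy" (pixels), "rvec" (rotation vector, rad) and "tvec" (3), from world to camera coordinates, as OpenCV has them; the wrist camera has in their place "hand_eye" (4x4, takes a point from camera to tool coordinates, whose origin is the TCP and whose axes are the flange's). Camera axes: x right, y down, z forward; pixel columns grow to the right and rows downward; lengths in m; the calibration is good to about 2 mm. A picture is of the moment at which its call begins: read the wrist's pose just before it. calibration takes no time and is no camera call.
- env.finish_job(): hands the job in; it is judged then, once.
The state is a dict: "t": time; "joint_pos": joint angles; "qd": joint speeds; "joint_torque": joint torques, N m; "eef_pos": TCP position; "orientation": TCP orientation; "ft_force": force on the tool from outside, world axes, zero at the start; "wrist_torque": the same for the moment, N m; "width": finger opening in m; "gripper_force": force on a finger pad.
Only numpy, scipy, OpenCV 4.12 (cv2) and the standard library are available. Lean on these libraries where they do the work, as an engineer would, in place of code of your own. Each camera call takes 0.05 s, during which the arm holds its last target. There are 200 camera calls.

## Working session

There is one attempt and no reset: what is moved stays moved. The work goes in short steps, Python scripts to look and compute and a tool call to move; the robot and the scene stay as the last step left them, time stands still between calls to the robot, and variables do not carry over. Pictures are saved under pics/ and viewed, at most 10 in all, crops included, and the job is handed in when it is done.

Besides the shell and the picture viewer there is one more tool, called after "Emit:" as name(argument=value, ...) on one line, values as JSON. drive_tool: Moves the arm, as the interface text tells. Its arguments: {"type":"object","properties":{"motion":{"type":"array"},"hand":{"type":"number"},"force":{"type":"number"}},"required":["motion"]}

```bash
mkdir -p pics; ls; python3 - <<'E'
from rig import env
import cv2
for n in("scene","top"):
    cv2.imwrite(f"pics/{n}0.png",env.read_camera(n)); print(n,env.calibration(n))
print(env.calibration("wrist"),env.pinch_z)
print(env.read_state())
E
```

```text
pics
scene {'fx': 451.65210569498794, 'fy': 451.65210569498794, 'cx': 248.2018220852731, 'cy': 192.25391607701988, 'rvec': array([ 1.73267665,  2.03853596, -0.65250013]), 'tvec': array([ 0.22804806, -0.32901876,  1.4624608 ])}
top {'fx': 350.6815974883971, 'fy': 350.6815974883971, 'cx': 253.67891452236213, 'cy': 193.03166802220812, 'rvec': array([ 2.16279826, -2.11053166,  0.15660874]), 'tvec': array([-0.15994522,  0.55395132,  0.95048708])}
{'fx': 285.9576626903382, 'fy': 285.9576626903382, 'cx': 259.5135635468393, 'cy': 186.98319211941245, 'hand_eye': array([[ 3.69038885e-05, -9.59179782e-01, -2.82797003e-01,
         7.13646173e-02],
       [ 9.99999996e-01,  5.85988207e-05, -6.82571438e-05,
        -1.74087439e-04],
       [ 8.20424432e-05, -2.82796999e-01,  9.59179780e-01,
        -1.42289765e-01],
       [ 0.00000000e+00,  0.00000000e+00,  0.00000000e+00,
         1.00000000e+00]])} 0.0187
{'t': 0.1, 'joint_pos': array([-1.27251445,  0.61586629, -0.01263357,  1.42475312,  0.0081258 ,
        1.10344183, -0.0403577 ]), 'qd': array([-0.00064749, -0.00155514, -0.00039276, -0.00325403, -0.00084489,
        0.00039275, -0.00211682]), 'joint_torque': array([ 9.80209770e-04, -4.70383608e+01,  2.60400837e-01, -1.71572453e+01,
        1.01495156e-02,  5.88513591e-03, -1.89048905e-06]), 'eef_pos': array([0.20717833, 0.61535281, 0.23022076]), 'orientation': array([-0.5076637 , -3.09995058,  0.00375866]), 'ft_force': array([ 0.61905905, -0.00345883, -0.34366945]), 'wrist_torque': array([ 0.00520107, -0.00179539, -0.0276033 ]), 'gripper_force': 0.0, 'width': 0.0855717761508749}
```

View pics/scene0.png

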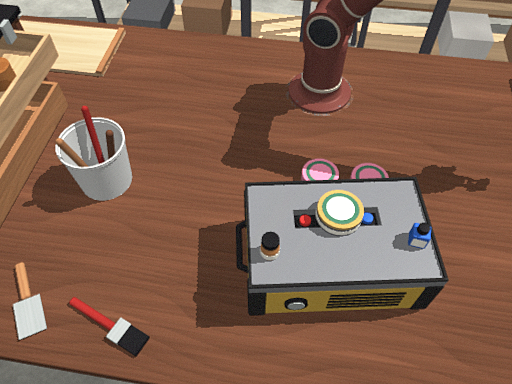

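View pics/top0.png

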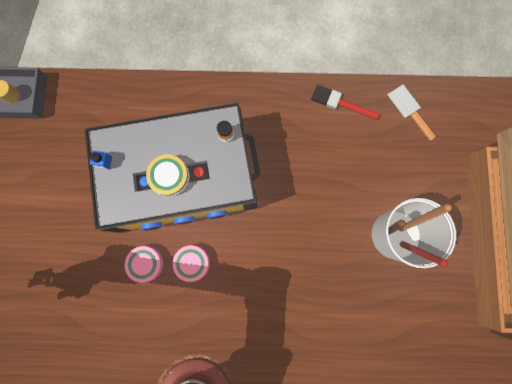

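The scene view shows the unit with its deck corners near (247,184), (418,181), (440,280) and (249,284). The tin is at (340,210) over two keys, with red visible at (305,221) and blue at (368,218). In the top view the unit spans about (87,130)-(255,230), with the tin at (167,175), amber at (225,130), blue bottle at (100,159) and pink tins on the bench. Next I'll take enlarged crops.

```bash
python3 - <<'E'
import cv2,numpy as np
a=cv2.imread("pics/top0.png")[95:240,75:265]; b=cv2.imread("pics/scene0.png")[165:320,235:450]
a=cv2.resize(a,None,fx=4,fy=4,interpolation=cv2.INTER_CUBIC)
b=cv2.resize(b,None,fx=3.5,fy=3.5,interpolation=cv2.INTER_CUBIC)
cv2.imwrite("pics/ta.png",a);cv2.imwrite("pics/sb.png",b)
E
```

```text
(no output)
```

View pics/ta.png

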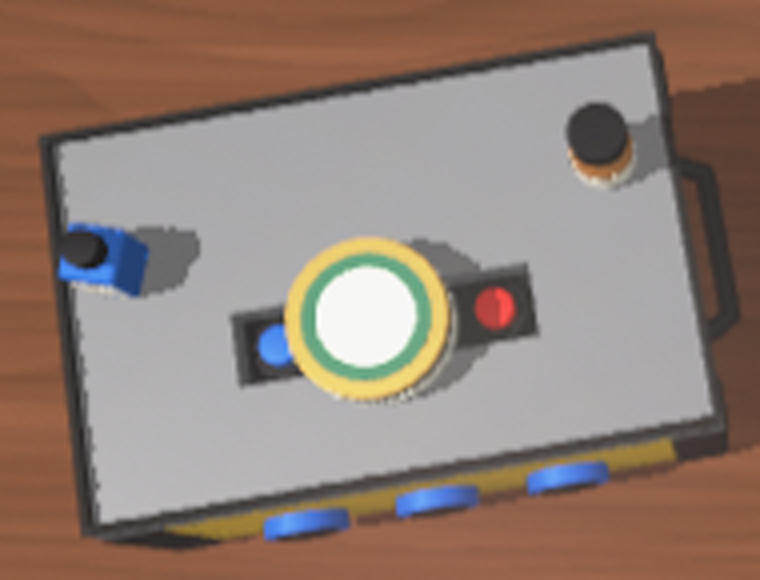

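View pics/sb.png

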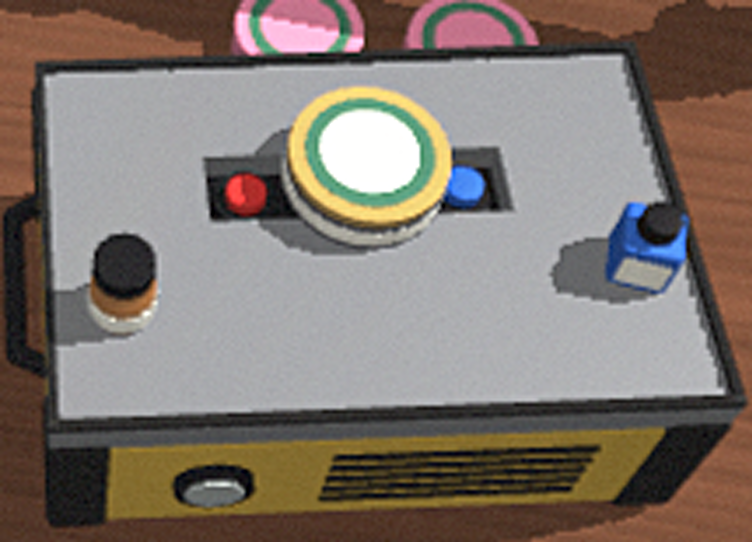

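Both crops show the well, the lip corners, the tin lid (top crop (367,318), scene crop (371,155)), blue at the +y end and red at the −y end. I'll triangulate these.

```bash
cat >h.py <<'E'
from rig import env
import cv2,numpy as np
from scipy.spatial.transform import Rotation as R
def P(n):
    c=env.calibration(n);K=np.array([[c['fx'],0,c['cx']],[0,c['fy'],c['cy']],[0,0,1]])
    return K@np.c_[R.from_rotvec(c['rvec']).as_matrix(),c['tvec']]
T=lambda p:(np.array(p)+.5)/4-.5+[75,95]
S=lambda p:(np.array(p)+.5)/3.5-.5+[235,165]
def tri(t,s):
    X=cv2.triangulatePoints(P("top"),P("scene"),T(t).reshape(2,1),S(s).reshape(2,1)).ravel();return X[:3]/X[3]
def onplane(n,px,z):
    M=P(n);H=M[:,[0,1,3]]+np.outer(np.zeros(3),[0,0,0]);H=np.c_[M[:,0],M[:,1],M[:,2]*z+M[:,3]]
    w=np.linalg.solve(H,np.r_[px,1]);return w[:2]/w[2]
E
python3 - <<'E'
from h import *
np.set_printoptions(precision=4,suppress=True)
W=[((232,316),(513,209)),((240,386),(498,147)),((526,264),(210,221)),((538,333),(205,157))]
C=[((42,136),(745,405)),((85,532),(630,46)),((653,36),(47,432)),((724,425),(38,66))]
w=np.array([tri(*p) for p in W]);c=np.array([tri(*p) for p in C]);print(w,c,sep='\n')
print('tin',tri((367,318),(371,155)))
for q,L in((w,'w'),(c,'c')):
    y=(q[0]+q[1]-q[2]-q[3])[:2];x=(q[0]-q[1]+q[2]-q[3])[:2]
    print(L,q.mean(0),np.linalg.norm(y)/2,np.linalg.norm(x)/2,np.arctan2(-y[0],y[1]),np.arctan2(x[1],x[0]))
for nm,t,s in(("red",(495,307),(246,194)),):print(nm,tri(t,s))
for nm,t,s in(("amber cap",(597,131),(125,258)),("bluecap",(84,248),(663,220))):print(nm,tri(t,s))
E
```

```text
[[ 0.5818  0.1603  0.1583]
 [ 0.5371  0.151   0.1595]
 [ 0.62   -0.0248  0.1579]
 [ 0.575  -0.0336  0.1603]]
[[ 0.6959  0.2901  0.1624]
 [ 0.4438  0.2373  0.1629]
 [ 0.7742 -0.1015  0.1582]
 [ 0.5197 -0.1513  0.1587]]
tin [0.5762 0.067  0.1889]
w [0.5784 0.0632 0.159 ] 0.18874947930640443 0.04577272089833951 0.20306479006031214 0.19954523236597055
c [0.6084 0.0686 0.1605] 0.3976232715684661 0.25847657094667764 0.19518901253154927 0.19983901169037413
red [ 0.5929 -0.0047  0.1516]
amber cap [ 0.6879 -0.0715  0.2171]
bluecap [0.6102 0.2335 0.2115]
```

```bash
cat >>h.py <<'E'
np.set_printoptions(precision=4,suppress=True)
C=np.array([.608,.0686]);YAW=.199
U=np.array([[np.cos(YAW),-np.sin(YAW)],[np.sin(YAW),np.cos(YAW)]])
def toW(x,y):return C+U@[x,y]
def go(x,y,z,sgn):
    "tool shift mm & turn for unit-frame x,y, world z; sgn: tool x along +-unit x"
    s=env.read_state();Rc=R.from_rotvec(s['orientation']).as_matrix()
    xa=np.r_[sgn*U[:,0],0];za=np.array([0,0,-1.]);Rt=np.c_[xa,np.cross(za,xa),za]
    d=Rc.T@(np.r_[toW(x,y),z]-s['eef_pos']);w=R.from_matrix(Rc.T@Rt).as_rotvec()
    print('t',s['t'],'unit',U.T@(s['eef_pos'][:2]-C),s['eef_pos'][2],'shift',d*1e3,'turn',w,'F',s['ft_force'])
E
python3 - <<'E'
from h import *
print(R.from_rotvec(env.read_state()['orientation']).as_matrix())
for s in(1,-1): go(-.099,.005,.25,s)
E
```

```text
[[-0.9478  0.319  -0.0007]
 [ 0.319   0.9478 -0.0023]
 [-0.     -0.0024 -1.    ]]
t 0.1 unit [-0.2848  0.6152] 0.23022076244475181 shift [-466.0513 -435.5605  -18.7052] turn [-0.0008  0.0032  2.6179] F [ 0.6191 -0.0035 -0.3437]
t 0.1 unit [-0.2848  0.6152] 0.23022076244475181 shift [-466.0513 -435.5605  -18.7052] turn [-0.0024 -0.0006 -0.5236] F [ 0.6191 -0.0035 -0.3437]
```

Emit:
drive_tool(motion=[-233,-218,-19,0,0,-0.5236,-233,-218,-19,0,0,-0.5236,-233,-218,-19,0,0,-0.5236,-233,-218,-19,0,0,-0.5236,-233,-218,-19,0,0,-0.5236,-233,-218,-19,0,0,-0.5236,-233,-218,-19,0,0,-0.5236,-233,-218,-19,0,0,-0.5236], hand=60)

```text
t: 0.77
eef_pos: [0.3607, 0.3303, 0.2502]
orientation: [-0.304, 3.127, -0.005]
ft_force: [0.7, 0.1, -0.0]
width: 0.06
gripper_force: 0.0
```

```bash
python3 - <<'E'
from h import *
go(-.099,.005,.25,-1)
E
```

```text
t 0.7667 unit [-0.1907  0.3054] 0.2502047239051059 shift [ -93.2235 -299.9587    1.0651] turn [-0.0029 -0.0001 -0.005 ] F [ 0.7027  0.0699 -0.0096]
```

Emit:
drive_tool(motion=[-93,-300,1,0,0,0,-93,-300,1,0,0,0,-93,-300,1,0,0,0,-93,-300,1,0,0,0,-93,-300,1,0,0,0,-93,-300,1,0,0,0,-93,-300,1,0,0,0,-93,-300,1,0,0,0])

```text
t: 1.43
eef_pos: [0.5107, 0.0531, 0.249]
orientation: [-0.301, 3.127, -0.006]
ft_force: [-0.0, -1.1, -0.1]
width: 0.06
gripper_force: 0.0
```

```bash
python3 - <<'E'
from h import *
go(-.099,.005,.168,-1)
cv2.imwrite("pics/w1.png",env.read_camera("wrist"));cv2.imwrite("pics/s1.png",env.read_camera("scene"))
E
```

```text
t 1.4333 unit [-0.0984  0.004 ] 0.24900494779066412 shift [ 0.5647  1.2788 81.001 ] turn [-0.0035 -0.0001 -0.0073] F [-0.0323 -1.0618 -0.1158]
```

View pics/w1.png

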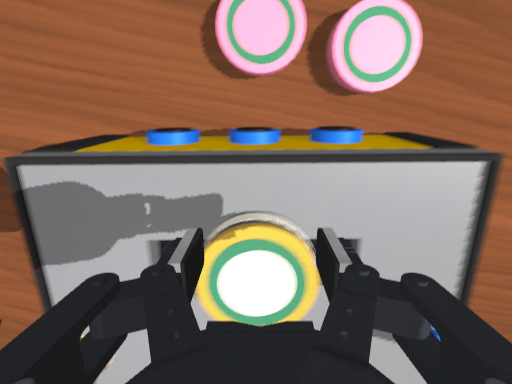

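The wrist view shows the tin centred between the fingers at (257,283), and the near lip level at row 157, so the yaw is right. I'll descend behind the tin.

Emit:
drive_tool(motion=[1,1,30,0,0,-0.007,1,1,50,0,0,-0.007,1,1,65,0,0,-0.007,1,1,75,0,0,-0.007,1,1,80,0,0,-0.007,1,1,80,0,0,-0.007])

```text
t: 2.03
eef_pos: [0.5067, 0.061, 0.1681]
orientation: [0.325, -3.122, -0.001]
ft_force: [-0.7, 0.2, -0.3]
width: 0.0604
gripper_force: 0.0
```

```bash
python3 - <<'E'
from h import *
go(-.006,.005,.168,-1)
cv2.imwrite("pics/s2.png",cv2.resize(env.read_camera("scene")[140:340,200:460],None,fx=3,fy=3))
E
```

```text
t 2.0333 unit [-0.1008  0.0126] 0.16812518433229565 shift [-94.768   -8.4205  -0.1804] turn [ 0.0008 -0.0032  0.0084] F [-0.6575  0.2114 -0.2571]
```

View pics/s2.png

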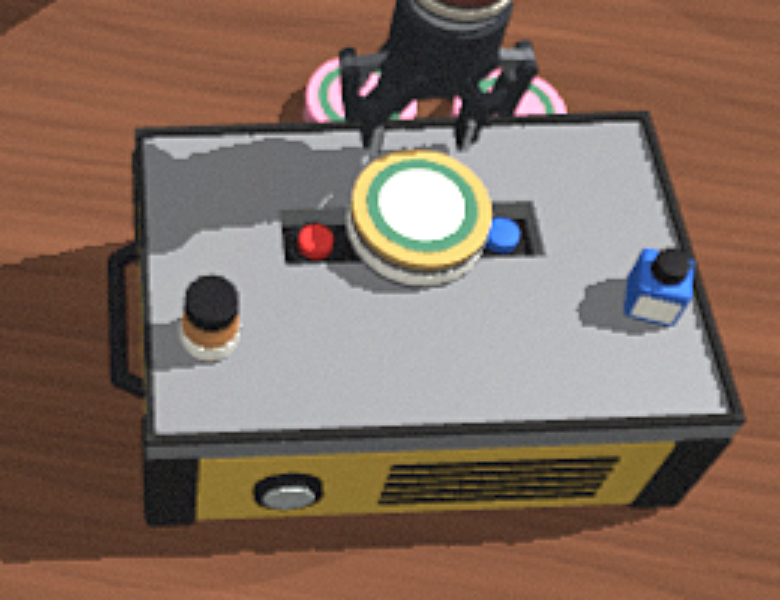

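The fingers are behind the tin at (370–465,130) and have touched nothing. I'll centre 8 mm in y, then push slowly.

Emit:
drive_tool(motion=[0,-8,0,0,0,0.008,-6,-8,0,0,0,0.008,-12,-8,0,0,0,0.008,-19,-8,0,0,0,0.008,-26,-8,0,0,0,0.008,-33,-8,0,0,0,0.008,-40,-8,0,0,0,0.008,-47,-8,0,0,0,0.008])

```text
t: 2.75
eef_pos: [0.5561, 0.0621, 0.1693]
orientation: [0.31, -3.126, -0.0]
ft_force: [-1.9, 0.3, 2.1]
width: 0.0604
gripper_force: 1.3
```

Emit:
drive_tool(motion=[-7,0,0,0,0,0,-14,0,0,0,0,0,-21,0,0,0,0,0,-28,0,0,0,0,0,-35,0,0,0,0,0,-41,0,0,0,0,0,-45,0,0,0,0,0,-48,0,0,0,0,0])

```text
t: 3.42
eef_pos: [0.6031, 0.0714, 0.1692]
orientation: [0.31, -3.126, 0.0]
ft_force: [-2.0, -0.3, 2.0]
width: 0.0601
gripper_force: 1.4
```

```bash
python3 - <<'E'
from h import *
go(-.006,.005,.168,-1)
cv2.imwrite("pics/s3.png",cv2.resize(env.read_camera("scene")[140:340,200:460],None,fx=3,fy=3))
E
```

```text
t 3.4167 unit [-0.0042  0.0037] 0.16922609288756296 shift [1.7813 1.275  1.2262] turn [-0.     -0.0001 -0.0011] F [-2.0474 -0.3124  2.0256]
```

View pics/s3.png

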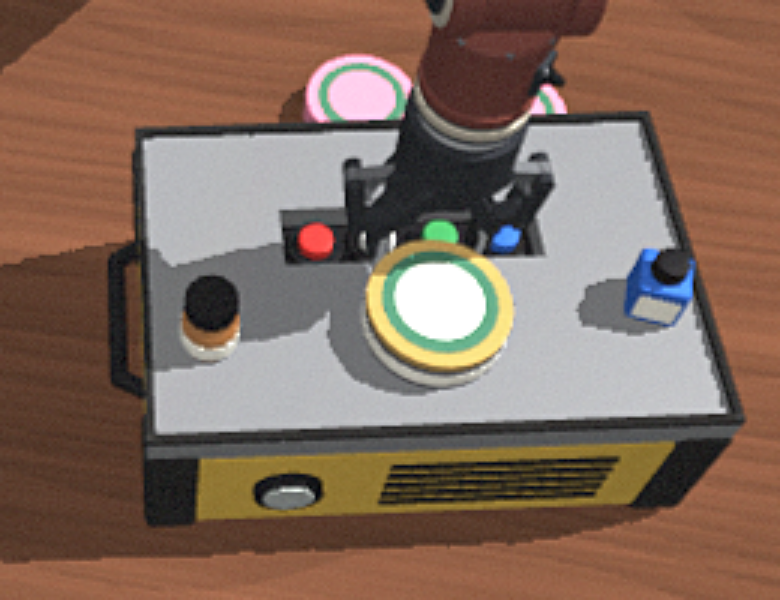

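The tin lid is now at crop (440,303), beyond the well. Green is at y=+23 (440,232), blue at +69 and red at −69, so white is at −23. I'll back off, rise and close the fingers.

Emit:
drive_tool(motion=[10,0,0,0,0,0,22,0,0,0,0,0,28,0,-20,0,0,0,28,0,-50,0,0,0,28,-13,-70,0,0,0,28,-28,-70,0,0,0,28,-28,-70,0,0,0,28,-28,-70,0,0,0])

```text
t: 4.13
eef_pos: [0.5807, 0.0376, 0.2391]
orientation: [-0.307, 3.126, -0.0]
ft_force: [0.1, -0.0, -0.2]
width: 0.0599
gripper_force: 0.0
```

Emit:
drive_tool(motion=[0,0,0,0,0,0,0,0,0,0,0,0,0,0,0,0,0,0,0,0,0,0,0,0,0,0,0,0,0,0,0,0,0,0,0,0], hand=0, force=20)

```text
t: 4.63
eef_pos: [0.5806, 0.0387, 0.2391]
orientation: [0.311, -3.126, -0.0]
ft_force: [0.0, 0.1, -0.0]
width: 0.0003
gripper_force: 0.0
```

```bash
python3 - <<'E'
from h import *
go(-.03,-.023,.18,-1)
print('tin unit',U.T@(onplane("scene",[346.3,240.7],.194)-C))
a=cv2.resize(env.read_camera("wrist"),None,fx=1.5,fy=1.5);cv2.imwrite("pics/w4.png",a)
cv2.imwrite("pics/t4.png",env.read_camera("top"))
E
```

```text
t 4.6333 unit [-0.0328 -0.0239] 0.23910203921115708 shift [-2.7972  0.9339 59.1011] turn [ 0.0001 -0.0004 -0.0007] F [ 0.0063  0.0688 -0.0173]
tin unit [0.0492 0.004 ]
```

View pics/w4.png

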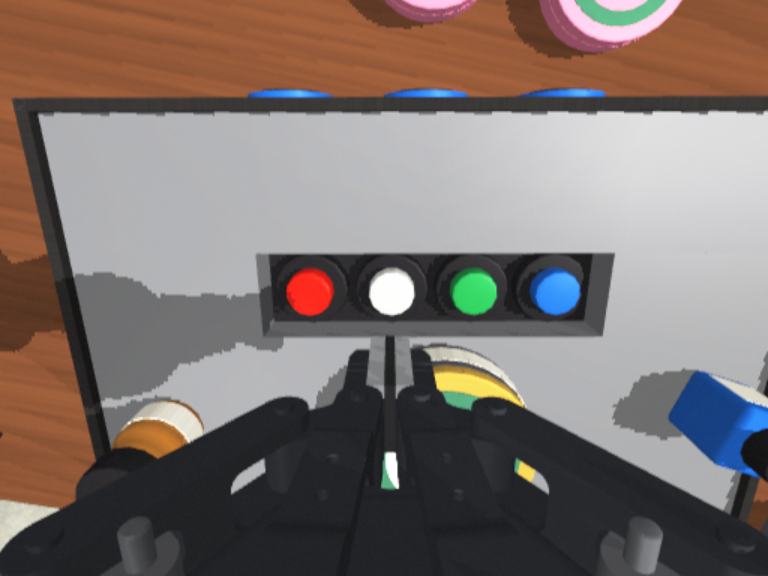

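All four keys are uncovered in the order red (309,291), white (391,291), green (474,291), blue (555,291). The tin is at unit (49,4) mm. I'll cross-check the key positions with the wrist camera.

```bash
python3 - <<'E'
from h import *
s=env.read_state();c=env.calibration("wrist");Rc=R.from_rotvec(s['orientation']).as_matrix();H=c['hand_eye']
for n,u in(("red",309),("white",391),("green",474),("blue",555)):
    p=(np.array([u,291])+.5)/1.5-.5
    r=Rc@H[:3,:3]@[(p[0]-c['cx'])/c['fx'],(p[1]-c['cy'])/c['fy'],1];o=s['eef_pos']+Rc@H[:3,3]
    X=o+r*(.157-o[2])/r[2];print(n,X,U.T@(X[:2]-C),'tool shift',Rc.T@(X-s['eef_pos'])*1e3)
E
```

```text
red [ 0.59   -0.0052  0.157 ] [-0.0323 -0.0688] tool shift [ -0.5519 -44.6821  82.2193]
white [0.5811 0.039  0.157 ] [-0.0322 -0.0237] tool shift [-0.5461  0.3833 82.2185]
green [0.5721 0.0837 0.157 ] [-0.0322  0.0219] tool shift [-0.5402 45.9931 82.2177]
blue [0.5634 0.1273 0.157 ] [-0.0322  0.0664] tool shift [-0.5344 90.4987 82.2169]
```

Emit:
drive_tool(motion=[-1,0,25,0,0,0,-1,0,50,0,0,0,-1,0,68,0,0,0,-1,0,77,0,0,0,-1,0,80,0,0,0,-1,0,80,0,0,0])

```text
t: 5.23
eef_pos: [0.5816, 0.0385, 0.159]
orientation: [0.31, -3.126, 0.0]
ft_force: [0.7, 0.3, 0.2]
width: -0.0
gripper_force: 0.0
```

Emit:
drive_tool(motion=[0,0,2,0,0,0,0,0,4,0,0,0,0,0,6,0,0,0,0,0,8,0,0,0,0,0,8,0,0,0,0,0,8,0,0,0])

```text
t: 5.73
eef_pos: [0.5828, 0.0386, 0.1523]
orientation: [-0.31, 3.123, -0.0]
ft_force: [0.7, -0.6, 4.5]
width: 0.0002
gripper_force: 2.1
```

Emit:
drive_tool(motion=[0,0,2,0,0,0,0,0,3,0,0,0,0,0,3,0,0,0,0,0,3,0,0,0])

```text
t: 6.07
eef_pos: [0.5828, 0.0387, 0.151]
orientation: [-0.31, 3.123, -0.0]
ft_force: [-0.8, -0.6, 14.2]
width: 0.0004
gripper_force: 7.1
```

White has bottomed out. I'll go up and across to blue.

Emit:
drive_tool(motion=[0,0,-10,0,0,0,0,0,-35,0,0,0,0,30,-35,0,0,0,0,62,-35,0,0,0,0,91,-35,0,0,0,0,91,-35,0,0,0,0,91,-35,0,0,0])

```text
t: 6.65
eef_pos: [0.5621, 0.1304, 0.1825]
orientation: [0.318, -3.122, -0.001]
ft_force: [0.6, -0.2, -0.3]
width: -0.0001
gripper_force: 0.0
```

```bash
python3 - <<'E'
from h import *
go(-.031,.068,.159,-1)
E
```

```text
t 6.65 unit [-0.0328  0.0696] 0.1825287052152375 shift [-1.8895 -1.6807 23.5216] turn [ 0.0011 -0.0028  0.0041] F [ 0.6261 -0.2019 -0.3217]
```

Emit:
drive_tool(motion=[-1,-1,12,0,0,0,-1,-1,20,0,0,0,-1,-1,24,0,0,0,-1,-1,28,0,0,0,-1,-1,31,0,0,0,-1,-1,33,0,0,0,-1,-1,34,0,0,0,-1,-1,34,0,0,0])

```text
t: 7.32
eef_pos: [0.5644, 0.1253, 0.151]
orientation: [0.308, -3.125, 0.003]
ft_force: [-4.7, -2.5, 11.4]
width: 0.0001
gripper_force: 5.5
```

Emit:
drive_tool(motion=[0,0,1,0,0,0,0,0,1,0,0,0,0,0,1,0,0,0])

```text
t: 7.57
eef_pos: [0.5644, 0.1253, 0.151]
orientation: [0.308, -3.126, 0.003]
ft_force: [-6.4, -3.3, 15.2]
width: -0.0002
gripper_force: 7.7
```

Blue has bottomed out. Next is green.

Emit:
drive_tool(motion=[0,0,-10,0,0,0,0,0,-35,0,0,0,0,-20,-35,0,0,0,0,-42,-35,0,0,0,0,-42,-35,0,0,0,0,-42,-35,0,0,0,0,-42,-35,0,0,0,0,-42,-35,0,0,0])

```text
t: 8.23
eef_pos: [0.573, 0.0874, 0.1831]
orientation: [0.313, -3.126, -0.002]
ft_force: [-0.3, -0.4, 0.5]
width: -0.0
gripper_force: 0.0
```

```bash
python3 - <<'E'
from h import *
go(-.031,.0225,.159,-1)
E
```

```text
t 8.2333 unit [-0.0306  0.0254] 0.18313139131972955 shift [ 0.3849 -2.9219 24.1274] turn [ 0.0014 -0.0001  0.0007] F [-0.2612 -0.4312  0.4644]
```

Emit:
drive_tool(motion=[0,-2,12,0,0,0,0,-2,20,0,0,0,0,-2,24,0,0,0,0,-2,28,0,0,0,0,-2,31,0,0,0,0,-2,33,0,0,0,0,-2,35,0,0,0,0,-2,35,0,0,0])

```text
t: 8.9
eef_pos: [0.5728, 0.0846, 0.1509]
orientation: [0.311, -3.125, -0.001]
ft_force: [-6.7, -0.4, 15.9]
width: 0.0001
gripper_force: 7.6
```

Emit:
drive_tool(motion=[0,0,0,0,0,0,0,0,0,0,0,0,0,0,0,0,0,0,0,0,0,0,0,0,0,0,0,0,0,0,0,0,0,0,0,0,0,0,0,0,0,0,0,0,0,0,0,0])

```text
t: 9.57
eef_pos: [0.5728, 0.0846, 0.1509]
orientation: [0.311, -3.126, -0.001]
ft_force: [-7.0, 0.0, 15.0]
width: 0.0001
gripper_force: 7.4
```

Emit:
drive_tool(motion=[0,0,0,0,0,0,0,0,0,0,0,0,0,0,0,0,0,0,0,0,0,0,0,0,0,0,0,0,0,0,0,0,0,0,0,0,0,0,0,0,0,0,0,0,0,0,0,0])

```text
t: 10.23
eef_pos: [0.5728, 0.0847, 0.151]
orientation: [0.311, -3.126, -0.002]
ft_force: [-6.2, -1.0, 14.6]
width: 0.0001
gripper_force: 7.4
```

Emit:
drive_tool(motion=[0,0,0,0,0,0,0,0,0,0,0,0,0,0,0,0,0,0,0,0,0,0,0,0,0,0,0,0,0,0,0,0,0,0,0,0,0,0,0,0,0,0])

```text
t: 10.82
eef_pos: [0.5728, 0.0847, 0.151]
orientation: [0.311, -3.126, -0.002]
ft_force: [-7.1, 0.4, 14.5]
width: -0.0001
gripper_force: 7.4
```

Emit:
drive_tool(motion=[0,0,-10,0,0,0,0,0,-40,0,0,0,0,0,-80,0,0,0,0,0,-110,0,0,0,0,0,-110,0,0,0,0,0,-110,0,0,0,0,0,-110,0,0,0])

```text
t: 11.4
eef_pos: [0.5733, 0.0837, 0.2579]
orientation: [0.31, -3.126, 0.0]
ft_force: [-0.3, 0.3, -0.2]
width: -0.0001
gripper_force: 0.0
```

```bash
python3 - <<'E'
from h import *
go(-.031,.0225,.25,-1)
cv2.imwrite("pics/s5.png",cv2.resize(env.read_camera("scene"),None,fx=1.5,fy=1.5))
E
```

```text
t 11.4 unit [-0.031   0.0216] 0.25787604328365044 shift [-0.0047  0.8798  7.8758] turn [-0.0002 -0.0004 -0.0013] F [-0.3018  0.3002 -0.1864]
```

View pics/s5.png

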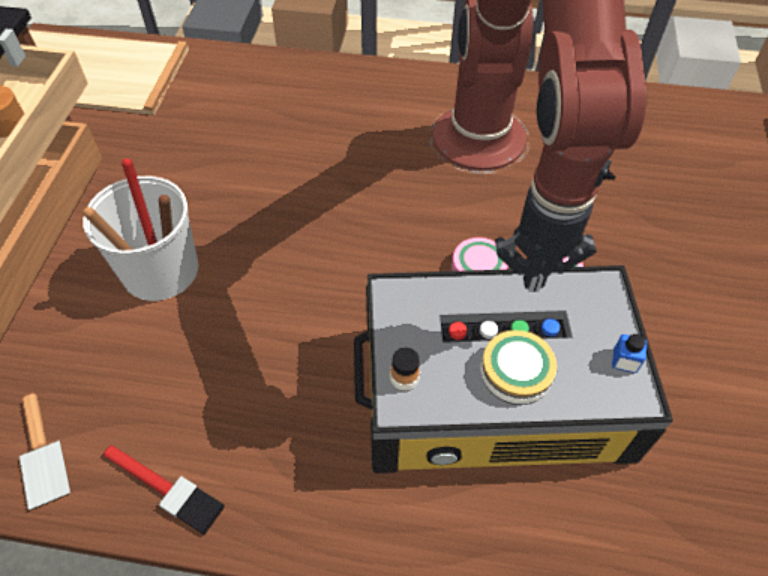

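All four keys are up and visible at (458–551,330). The tin stands at (520,365), the bottles and bucket haven't moved, and the gripper is clear.

```bash
python3 -c "
from rig import env
print(env.finish_job())"
```

```text
the job is handed in; nothing more can be done
None
```

I slid the tin clear of the keys, where it stands upright on the deck. I then pressed white, blue and green (held about 2 s), each to its stop, never touched red or disturbed the bottles or bucket, and handed the job in at about 11.5 s; no verdict was returned.

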